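# Pump up the bench air pump until its indicator pin is out

### The arm

A 6-joint arm with a two-finger parallel gripper is mounted at the origin on a cart in front of the work surface, level with it; the furniture and walls round the work are solid. World frame = base frame: x ahead of the robot, y to its left, z up, the work surface at z = 0. Lengths are in m, angles in rad, forces in N, time in s.
With the tool pointing down it reaches from about 0.325 to 0.9 m from the base axis. Payload 6.1 kg.
Tool frame: the origin (TCP) lies at the very end of the fingers, on their centre line; the grasp point (between the pads) lies env.pinch_z behind it (env.pinch_z is the distance from the TCP to the grasp point, in m); z points along the fingers, y is the direction in which the jaws open and shut (so a half turn about z gives the same grasp; the last joint's range is limited). The gripper opens to 87 mm and grips with 3 to 60 N. Pads are 19 mm wide; open, the fingers measure 117 mm over their backs; the gripper's body (75 mm by 190 mm) begins 51 mm behind the grasp point.
Start: joints at [1.134, 0.22, 1.526, -0, 1.395, -0.126], TCP at [0.191, 0.595, 0.183] pointing down, gripper open.
Joint ranges: [-2.98, 2.98], [-0.91, 2.08], [0.09, 2.57], [-1.24, 4.39], [0.2, 2.65], [-2.68, 2.68]. Speed limits (rad/s): [2.57, 2.57, 3.01, 3.14, 3.14, 3.14].

### API

Orientations are given as a unit quaternion [x, y, z, w].
In Python, from rig import telemetry, cams, env gives the robot as it stands. The module is installed in compiled form; this text tells all that it offers.
- The arm moves only by the tool move_arm, never from a script. Its argument "plan" is a list of rows, each a list of 6 numbers: the shift along the world's x, y, z normalised to -1 to 1, where 1 is 2 cm, then the turn, a rotation vector about the world's x, y, z normalised to -1 to 1, where 1 is 4 degrees. In form: [[x, y, z, rx, ry, rz], ...]. A call has 1 to 12 rows; each row shifts and turns the commanded pose from where the row before left it; what a row does not reach is not made up. A row lasts 1/12 s, in which the tool goes at most 41.7 mm and 7.16 degrees, less where a joint would pass 70% of its speed; a pose out of reach is approached as far as the arm can. A call with a number of a shift or a turn outside -1 to 1 is refused whole. A call with a gripper value outside its range is refused whole. "jaw" is the gripper's target within -1 to 1 (shut at 1, half-way at 0, fully open at -1), set as the call begins (left out, the last holds). The fingers move at their own pace and stop on an object; "newtons" is the grip in N (left out, the last holds). Time passes only in rows, so rows that do not move let the fingers close. It gives the time, the measured TCP pose, the force and the opening at its end, in the units of the state.
- telemetry.read_state(): the state, without advancing time (a new reading comes with each control period).
- cams.grab_frame(name): name is "scene" or "side" or "wrist"; returns a dict with "img" (400x640x3 uint8, red, green, blue), "camera_matrix" (3x3 intrinsics, pixels), "position" and "rotation" of the camera in the world. Camera axes: x right, y down, z forward; pixel columns grow to the right and rows downward; lengths in m; the calibration is good to about 2 mm. A picture is of the moment at which its call begins. There is no depth.
- env.finish_job(): hands the job in, once; it reports no verdict.
The state is a dict: "t": time; "joints": joint angles; "joint_vel": joint speeds; "tau": joint torques, N m; "tcp_pos": TCP position; "eef_rot": TCP orientation; "ft_force": force on the tool from outside, world axes, zero at the start; "moment": the same for the moment, N m; "opening": opening from 0.0 (shut) to 1.0 (fully open).
Only numpy, scipy, OpenCV 4.12 (cv2) and the standard library are available. Lean on these libraries where they do the work, as an engineer would, in place of code of your own. Each camera call takes 0.05 s, during which the arm holds its last target.

### The job

Charge the hand air pump on the packing table: work its black palm knob in full strokes, pushed down and let spring all the way back up, again and again, until the orange indicator pin stands fully out and the green band at its foot shows. Finish with the knob right up and the hand clear of it. Do not touch the pin, and leave the small things standing round the pump where they are.

Things in the scene. Friction and masses are not known exactly. Their poses are not given: they have to be found in the camera images.
- pump: hand air pump screwed to the table top: dark base plate 100 x 170 x 10 mm, blue housing 70 x 140 mm with a grey cover, its top face 112 mm above the table. Origin at the centre of its underside, on the table; z up, x across its narrow side (away from the robot at yaw 0), y along its long side. The round palm knob stands at x 0, y +40 mm, the indicator pin at x 0, y -40 mm.
- plunger (a joint): travel of the sprung plunger with the palm knob, straight down: 0 = right up, 0.020 m = right down on its stop. The spring pushes back with 8 N at the top, about 12 N at the bottom, up to 3 N more while the ratchet inside slips over a tooth; let go, it returns by itself. The pin rises on the return: one stroke (pressed at least 15 mm, then let right up again) raises the pin by one ratchet tooth, 12 mm at most; shorter strokes may do nothing.
- knob_top (a point): centre of the slightly domed top of the black palm knob (44 mm across, flat over the middle 24 mm); 190 mm above the table when up, moves down with it.
- pin (a joint): how far the indicator pin is raised: 0 = in (only its round tip shows), 0.060 m = fully out. It starts anywhere from 0 to 0.034, so about 3 to 5 strokes are needed; it stays where the pump has raised it and cannot rise beyond 0.062; further strokes then do nothing.
- pin_tip (a point): tip of the indicator pin: an orange pin 12 mm thick, upright in a brass collar on top of the pump; a green band round its foot comes out of the collar only when it is fully out. 80 mm from the knob's axis; 121 mm above the table at pin value 0, 181 mm when fully out.
- stapler_mid (a point): blue desk stapler, 28x131x44 mm, lying in front of the pump; this point is its centre, 22 mm above the table. Loose; not to be moved.
- date_stamp_mid (a point): date stamp with a turned wooden handle on a black block, 27x44x82 mm, standing left of the pump; this point is its centre, 41 mm above the table. Loose; not to be moved.
- glue_stick_mid (a point): yellow and white glue stick, 28 mm thick and 99 mm tall, standing left of the pump; this point is its centre, 50 mm above the table. Loose; not to be moved.
- pack_1_mid (a point): red and white striped product pack, 60x88x28 mm, lying behind the pump; this point is its centre, 14 mm above the table. Loose; not to be moved.
- tally_counter_mid (a point): white round hand tally counter, 52x50x26 mm, lying behind the pump; this point is its centre, 13 mm above the table. Loose; not to be moved.
- marker_1_mid (a point): grey marker with a black cap, 15x140x17 mm, lying behind the pump; this point is its centre, 8.5 mm above the table. Loose; not to be moved.

How it is judged:
By the outcome, as a careful person would: the job done as asked, in the order asked, and still so for the second after the job is handed in, with the robot touching nothing.
It also fails if it takes over 48 s, if anything falls off the work surface, if the arm or the gripper's body presses on something with over 40 N, if the wrist force passes 120 N, or if a joint passes its speed limit or range.

## Working session

There is one attempt and no reset: what is moved stays moved. The work goes in short steps, Python scripts to look and compute and a tool call to move; the robot and the scene stay as the last step left them, time stands still between calls to the robot, and variables do not carry over. Pictures are saved under pics/ and viewed, and the job is handed in when it is done.

Besides the shell and the picture viewer there is one more tool, called after "Emit:" by a JSON object that holds its "api" and its "payload", one argument or row to a line. move_arm: Moves the arm, as the interface text tells. Scaled input: -1 to 1 covers 2 cm each way for a shift and 4 degrees each way for a turn. Its arguments: {"type":"object","properties":{"plan":{"type":"array"},"jaw":{"type":"number"},"newtons":{"type":"number"}},"required":["plan"]}

```bash
mkdir -p pics
python3 - <<'E'
from rig import telemetry, cams, env
import cv2, pickle
s=telemetry.read_state(); print(s, env.pinch_z)
d={}
for n in ["scene","side"]:
    f=cams.grab_frame(n); d[n]=f
    cv2.imwrite(f"pics/{n}0.png",f["img"][:,:,::-1]); print(n,f["camera_matrix"],f["position"],f["rotation"])
pickle.dump(d,open("f0.pkl","wb"))
E
```

```text
{'t': 0.0, 'joints': array([ 1.13389784e+00,  2.21239526e-01,  1.52759213e+00,  4.40502310e-06,
        1.39467069e+00, -1.26082064e-01]), 'joint_vel': array([-0.00070945, -0.00088414,  0.00025241, -0.00096413,  0.00120933,
        0.00316355]), 'tau': array([ 1.29357715e-03, -4.94627702e+01, -3.87370777e+01,  7.01461639e-02,
        5.70951530e-02, -1.18206690e-04]), 'tcp_pos': array([0.19085004, 0.59443683, 0.18233906]), 'eef_rot': array([ 1.54783718e-01,  9.87947918e-01, -9.16662028e-04, -2.67326699e-04]), 'ft_force': array([ 0.676554  , -0.37500019,  0.55964299]), 'moment': array([0.04071127, 0.00668252, 0.04711581]), 'opening': 1.000362205313435} 0.0187
scene [[406.71567375   0.         317.9266215 ]
 [  0.         406.71567375 194.07071629]
 [  0.           0.           1.        ]] [ 0.11181984 -0.25473527  0.71834435] [ 0.82353184 -0.40709083  0.17868105 -0.35234278]
side [[465.78355992   0.         316.73701883]
 [  0.         465.78355992 203.9162393 ]
 [  0.           0.           1.        ]] [ 0.361343   -0.65588417  0.47728116] [ 0.82515221 -0.12745024  0.08229079 -0.54415851]
```

View pics/scene0.png

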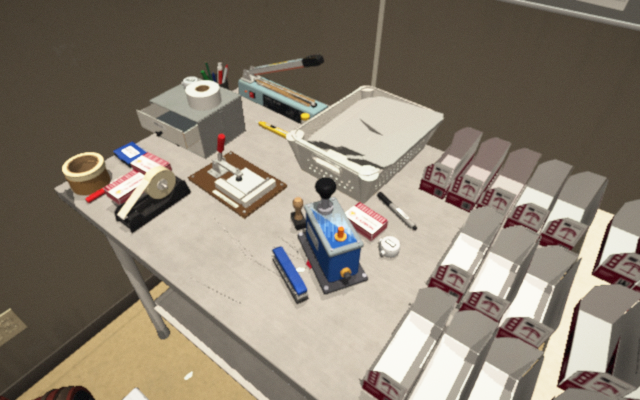

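View pics/side0.png

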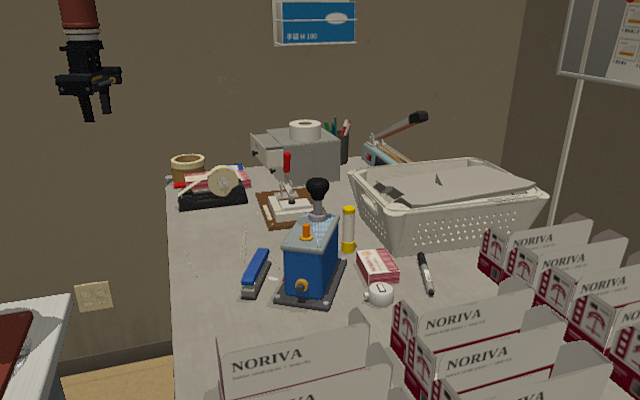

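Run:
```python
import cv2,pickle,numpy as np
d=pickle.load(open("f0.pkl","rb"))
a=d["scene"]["img"][165:300,260:420,::-1]; b=d["side"]["img"][165:315,230:390,::-1]
cv2.imwrite("pics/c1.png",cv2.resize(a,None,fx=5,fy=4.4444,interpolation=cv2.INTER_CUBIC)) if 0 else cv2.imwrite("pics/c1.png",cv2.resize(a,None,fx=4,fy=4,interpolation=cv2.INTER_CUBIC))
cv2.imwrite("pics/c2.png",cv2.resize(b,None,fx=4,fy=4,interpolation=cv2.INTER_CUBIC))
```

```text
(no output)
```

View pics/c1.png

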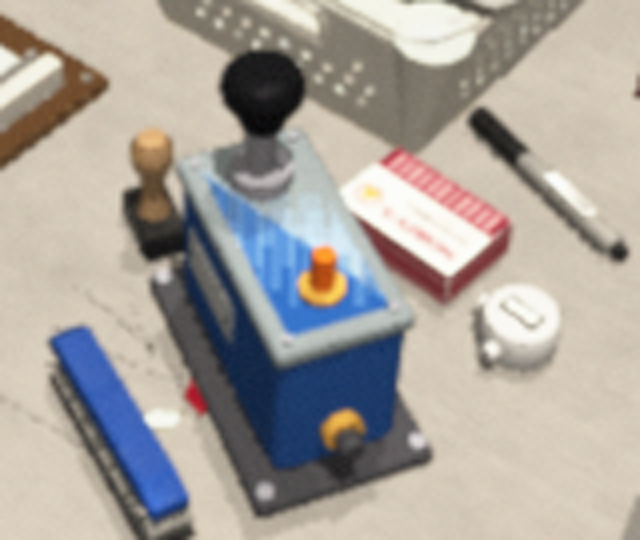

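View pics/c2.png

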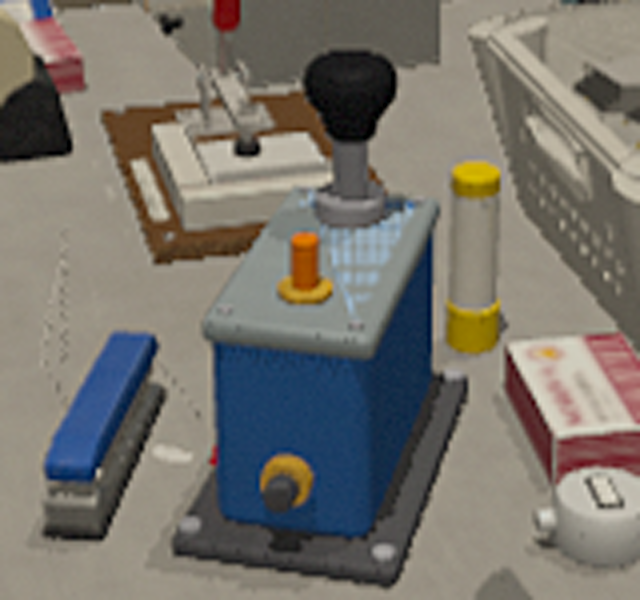

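```bash
cat > h.py <<'E'
import numpy as np,cv2
from scipy.spatial.transform import Rotation as R
def P(f):
    r=np.array(f["rotation"]); Rm=R.from_quat(r).as_matrix() if r.size==4 else r
    return np.array(f["camera_matrix"])@np.hstack([Rm.T,-Rm.T@np.array(f["position"])[:,None]])
def tri(fs,uv):
    A=[]
    for f,(u,v) in zip(fs,uv):
        p=P(f); A+= [u*p[2]-p[0],v*p[2]-p[1]]
    X=np.linalg.svd(np.array(A))[2][-1]; X=X[:3]/X[3]
    e=[proj(f,X)-np.array(q) for f,q in zip(fs,uv)]
    return X,np.round(e,1).tolist()
def proj(f,X):
    q=P(f)@np.append(X,1); return q[:2]/q[2]
E
python3 - <<'E'
from h import *; import pickle
d=pickle.load(open("f0.pkl","rb")); fs=[d["scene"],d["side"]]
c=lambda u,o:((u[0]+.5)/4-.5+o[0],(u[1]+.5)/4-.5+o[1])
for n,a,b in [("knobwide",(263,88),(351,85)),("pintip",(323,250),(305,236)),("pinfoot",(322,286),(305,287)),("cover near L",(280,345),(207,325)),("cover nearR",(408,312),(365,345)),("cover farR",(297,135),(437,205)),("plate nearL",(262,513),(177,545)),("plate nearR",(430,455),(395,580)),("stapler near top",(165,505),(70,470)),("stapler far",(70,335),(138,338)),("cntr",(520,310),(603,490))]:
    X,e=tri(fs,[c(a,(260,165)),c(b,(230,165))]); print(n,np.round(X,4),e)
E
```

```text
knobwide [0.5955 0.0888 0.1774] [[0.1, -0.2], [-0.1, 0.1]]
pintip [0.5544 0.0221 0.1391] [[-0.0, 0.0], [0.0, -0.0]]
pinfoot [0.5533 0.0204 0.1158] [[0.1, -0.2], [-0.2, 0.2]]
cover near L [0.5118 0.017  0.1085] [[-0.6, 1.6], [1.1, -1.1]]
cover nearR [ 0.5684 -0.0192  0.1076] [[-0.3, 0.8], [0.6, -0.6]]
cover farR [0.6398 0.0964 0.1079] [[0.3, -0.6], [-0.4, 0.4]]
plate nearL [0.4908 0.0078 0.0071] [[0.1, -0.3], [-0.2, 0.2]]
plate nearR [ 0.5739 -0.0402  0.004 ] [[0.0, -0.1], [-0.1, 0.1]]
stapler near top [0.4512 0.0382 0.034 ] [[0.1, -0.3], [-0.2, 0.2]]
stapler far [0.5028 0.1451 0.0343] [[0.2, -0.4], [-0.3, 0.2]]
cntr [ 0.6705 -0.0354  0.0263] [[0.0, -0.0], [-0.0, 0.0]]
```

Emit:
{"api": "move_arm", "payload": {
  "plan": [
    [0,0,1,0,0,0],
    [0,0,1,0,0,0],
    [0,0,1,0,0,-1],
    [0.4,-0.5,1,0,0,-1],
    [0.8,-1,0,0,0,-1],
    [0.8,-1,0,0,0,-1],
    [0.8,-1,0,0,0,-1],
    [0.8,-1,0,0,0,-1],
    [0.8,-1,0,0,0,-1],
    [0.8,-1,0,0,0,-1],
    [0.8,-1,0,0,0,-1],
    [0.8,-1,0,0,0,-1]
  ],
  "jaw": 1,
  "newtons": 20
}}

```text
t: 1.1
tcp_pos: [0.3275, 0.4238, 0.263]
eef_rot: [0.485, 0.875, -0.0, -0.0]
ft_force: [0.3, -0.4, -0.4]
opening: 0.173
```

Emit:
{"api": "move_arm", "payload": {
  "plan": [
    [0.8,-1,0,0,0,-1],
    [0.8,-1,0,0,0,-1],
    [0.8,-1,0,0,0,-1],
    [0.8,-1,0,0,0,-1],
    [0.8,-1,0,0,0,-1],
    [0.8,-1,0,0,0,-1],
    [0.8,-1,0,0,0,-1],
    [0.8,-1,0,0,0,-1],
    [0.8,-1,0,0,0,-1],
    [0.8,-1,0,0,0,-1],
    [0.8,-1,0,0,0,-1],
    [0.8,-1,0,0,0,-1]
  ]
}}

```text
t: 2.1
tcp_pos: [0.5195, 0.1839, 0.263]
eef_rot: [0.799, 0.602, -0.0, -0.0]
ft_force: [1.1, -0.4, 0.0]
opening: 0.007
```

Run:
```python
from rig import telemetry, cams
import cv2, pickle
s=telemetry.read_state(); print(s["tcp_pos"],s["joints"])
d={}
for n in ["wrist","side"]:
    f=cams.grab_frame(n); d[n]=f
    cv2.imwrite(f"pics/{n}1.png",f["img"][:,:,::-1])
print(d["wrist"]["position"],d["wrist"]["rotation"])
pickle.dump(d,open("f1.pkl","wb"))
```

```text
[0.51948259 0.18389829 0.26295908] [1.97066776e-01 2.68833824e-03 1.61492991e+00 7.21913723e-05
 1.52481135e+00 4.76483364e-01]
[0.53990026 0.25328757 0.4630808 ] [ 0.98118703 -0.13806082 -0.01972459  0.13349965]
```

View pics/wrist1.png

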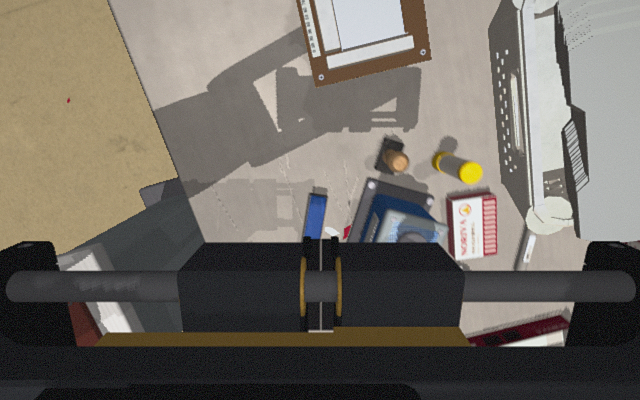

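View pics/side1.png

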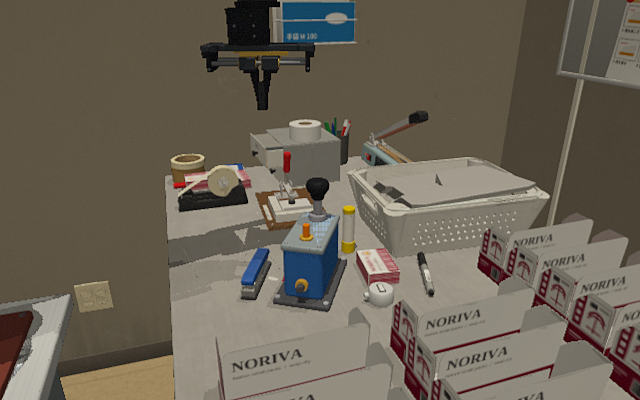

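Emit:
{"api": "move_arm", "payload": {
  "plan": [
    [0.76,-0.95,0,0,0,-1],
    [0.76,-0.95,0,0,0,-1],
    [0.76,-0.95,0,0,0,-1],
    [0.76,-0.95,0,0,0,-1],
    [0.76,-0.95,-0.5,0,0,0],
    [0,0,-1,0,0,0],
    [0,0,-1,0,0,0],
    [0,0,0,0,0,0]
  ]
}}

```text
t: 2.87
tcp_pos: [0.592, 0.0902, 0.2081]
eef_rot: [0.874, 0.486, -0.004, -0.002]
ft_force: [-0.4, 0.1, -1.2]
opening: 0.005
```

```bash
cat > snap.py <<'E'
import sys,cv2,pickle,numpy as np
from rig import telemetry, cams
k=sys.argv[1]
s=telemetry.read_state(); print(s["t"],s["tcp_pos"],s["ft_force"])
d={n:cams.grab_frame(n) for n in ["scene","side"]}
pickle.dump(d,open(f"f{k}.pkl","wb"))
z=lambda i:cv2.resize(np.ascontiguousarray(i[:,:,::-1]),None,fx=4,fy=4,interpolation=cv2.INTER_CUBIC)
a=z(d["scene"]["img"][155:300,280:380]); b=z(d["side"]["img"][145:290,267:367])
cv2.imwrite(f"pics/p{k}.png",np.hstack([a,b]))
E
python3 snap.py 2
```

```text
2.8667 [0.59203085 0.0902171  0.20806502] [-0.35352687  0.14559488 -1.15558475]
```

View pics/p2.png

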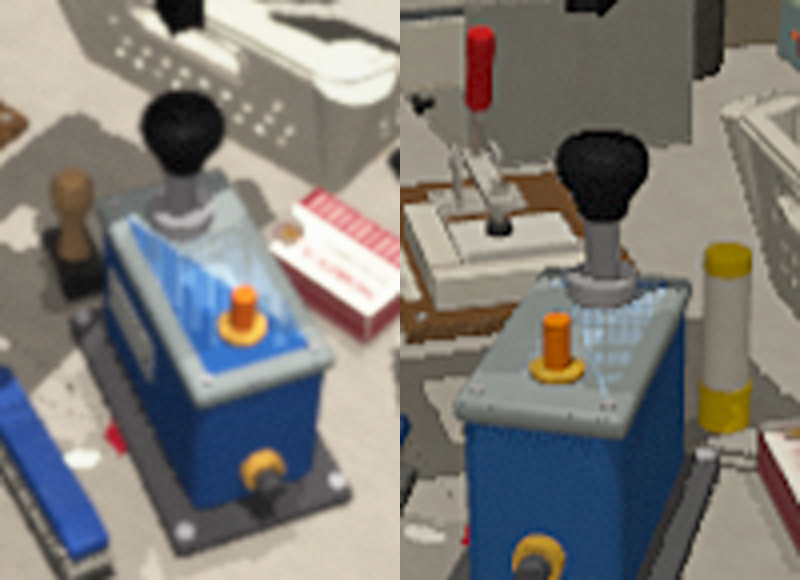

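Run:
```python
from h import *; import pickle
from rig import telemetry
s=telemetry.read_state(); print(s["t"],s["tcp_pos"],s["joints"],s["ft_force"])
d=pickle.load(open("f2.pkl","rb"))
for n in d: print(n,proj(d[n],s["tcp_pos"]),proj(d[n],[.5955,.0888,.19]))
i=np.hstack([d[n]["img"][60:260,220:420,::-1] for n in d]); cv2.imwrite("pics/q2.png",cv2.resize(np.ascontiguousarray(i),None,fx=2,fy=2))
```

```text
2.9667 [0.59405261 0.09064668 0.21259185] [2.00825124e-02 1.48037961e-01 1.55441299e+00 2.61860099e-04
 1.44186181e+00 5.74099372e-01] [-0.03046494  0.05097715  1.0090352 ]
scene [324.60526922 172.80797492] [325.59007568 181.61924117]
side [316.10796511 167.1139737 ] [317.23532322 179.38704661]
```

View pics/q2.png

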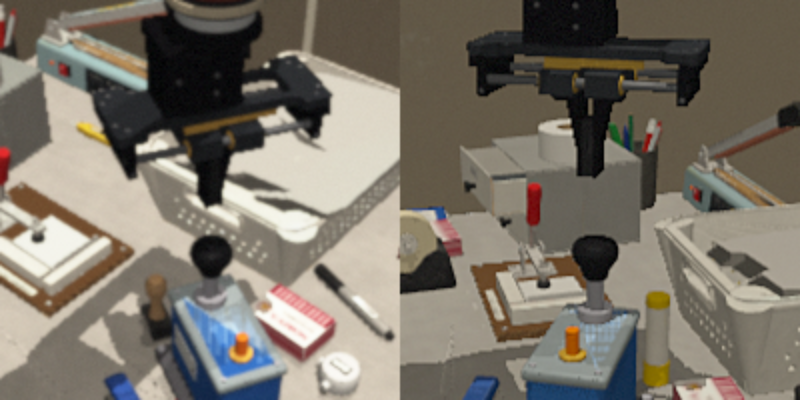

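```bash
python3 - <<'E'
from h import *; import pickle
d=pickle.load(open("f0.pkl","rb")); print(proj(d["side"],[.19085,.5944,.1823]))
d=pickle.load(open("f1.pkl","rb")); print(proj(d["side"],[.5195,.1839,.263]))
f=pickle.load(open("f2.pkl","rb")); fs=[f["scene"],f["side"]]
print(tri(fs,[(325,162),(316.5,148.5)]))
import snap0 if 0 else None
E
python3 - <<'E'
import sys; sys.path.insert(0,'.')
from h import *; import os; os.chdir('.')
from rig import telemetry,cams
s=telemetry.read_state(); print(s["t"],s["tcp_pos"],s["joint_vel"])
f=[cams.grab_frame(n) for n in ["scene","side"]]
i=np.hstack([x["img"][60:260,220:420,::-1] for x in f]); cv2.imwrite("pics/q3.png",cv2.resize(np.ascontiguousarray(i),None,fx=2,fy=2))
E
```

```text
2.9667 [0.59405261 0.09064668 0.21259185] [ 0.00351929 -0.02310492 -0.04039653 -0.00112498 -0.00022997  0.00214578]  File "<stdin>", line 6
    import snap0 if 0 else None
                 ^^
SyntaxError: invalid syntax
```

View pics/q3.png

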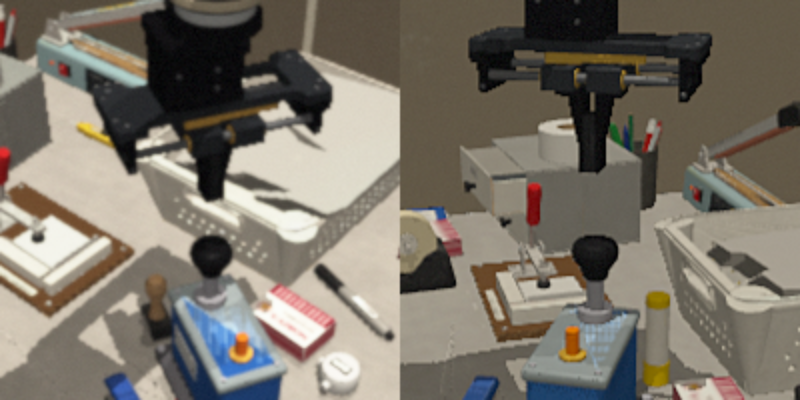

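Run:
```python
from h import *; import pickle
d=pickle.load(open("f0.pkl","rb")); print(proj(d["side"],[.19085,.5944,.1823]))
i=d["side"]["img"][20:140,20:180,::-1]; j=i
d=pickle.load(open("f1.pkl","rb")); print(proj(d["side"],[.5195,.1839,.263]))
k=d["side"]["img"][20:140,180:340,::-1]
cv2.imwrite("pics/q4.png",cv2.resize(np.hstack([i,k]),None,fx=2.5,fy=2.5))
f=pickle.load(open("f2.pkl","rb")); fs=[f["scene"],f["side"]]
print(tri(fs,[(325,162),(316.5,148.5)]))
print(f["scene"]["position"],f["scene"]["rotation"],f["side"]["position"],f["side"]["rotation"])
from rig import telemetry
s=telemetry.read_state(); print(s["t"],s["tcp_pos"],s["joints"])
```

```text
[102.33589846 132.99463989]
[262.66800025 129.91073922]
(array([0.59206171, 0.08726333, 0.2458559 ]), [[0.8, -1.6], [-1.0, 1.1]])
[ 0.11181984 -0.25473527  0.71834435] [ 0.82353184 -0.40709083  0.17868105 -0.35234278] [ 0.361343   -0.65588417  0.47728116] [ 0.82515221 -0.12745024  0.08229079 -0.54415851]
3.0667 [0.59558092 0.09071028 0.21494333] [2.02157668e-02 1.46358343e-01 1.55189580e+00 1.38511346e-04
 1.44158310e+00 5.74232336e-01]
```

View pics/q4.png

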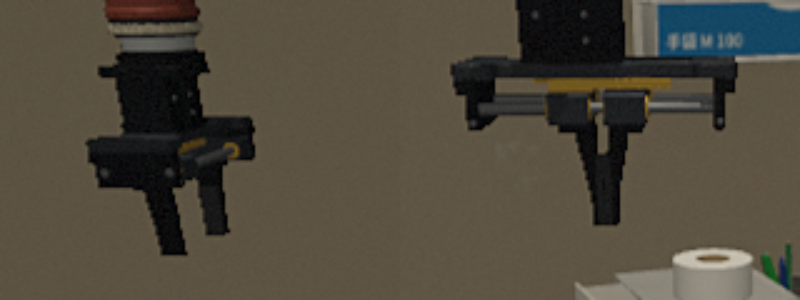

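Emit:
{"api": "move_arm", "payload": {
  "plan": [
    [0,-0.1,-0.5,0,0,0],
    [0,0,-0.3,0,0,0],
    [0,0,0,0,0,0],
    [0,0,0,0,0,0],
    [0,0,0,0,0,0]
  ]
}}

```text
t: 3.48
tcp_pos: [0.5951, 0.0881, 0.1975]
eef_rot: [0.874, 0.486, 0.0, -0.0]
ft_force: [-0.4, -0.1, 0.2]
opening: 0.008
```

```bash
python3 snap.py 3
```

```text
3.4833 [0.59514492 0.08812055 0.19754006] [-0.35075154 -0.14876854  0.21462271]
```

View pics/p3.png

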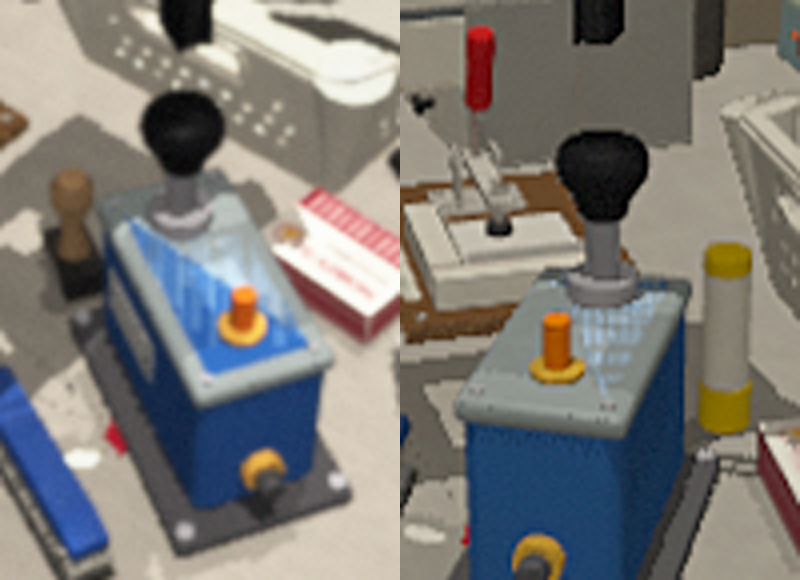

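Run:
```python
from h import *; import pickle
f=pickle.load(open("f3.pkl","rb")); fs=[f["scene"],f["side"]]
c=lambda a,b:[(280+a[0]/4,155+a[1]/4),(267+b[0]/4,145+b[1]/4)]
print(tri(fs,c((187,46),(200,43))))
print(tri(fs,c((182,95+8),(203,132+8))), "knob top")
for n in f: print(proj(f[n],[.5951,.0881,.1975]))
```

```text
(array([0.59276157, 0.08423651, 0.23445833]), [[0.4, -0.9], [-0.5, 0.6]])
(array([0.59768862, 0.0910741 , 0.18835063]), [[-0.2, 0.4], [0.3, -0.3]]) knob top
[325.83705397 178.98460754]
[317.12859745 175.57095529]
```

Emit:
{"api": "move_arm", "payload": {
  "plan": [
    [0.1,0.15,-0.6,0,0,0],
    [0,0,-0.5,0,0,0],
    [0,0,-0.4,0,0,0],
    [0,0,0,0,0,0],
    [0,0,0,0,0,0]
  ]
}}

```text
t: 4.0
tcp_pos: [0.5962, 0.0911, 0.1659]
eef_rot: [0.874, 0.486, -0.001, -0.001]
ft_force: [-0.1, 0.0, 0.3]
opening: 0.007
```

```bash
python3 snap.py 4
```

```text
4.0 [0.59616891 0.09106027 0.16587799] [-0.14103053  0.0049346   0.32629311]
```

View pics/p4.png

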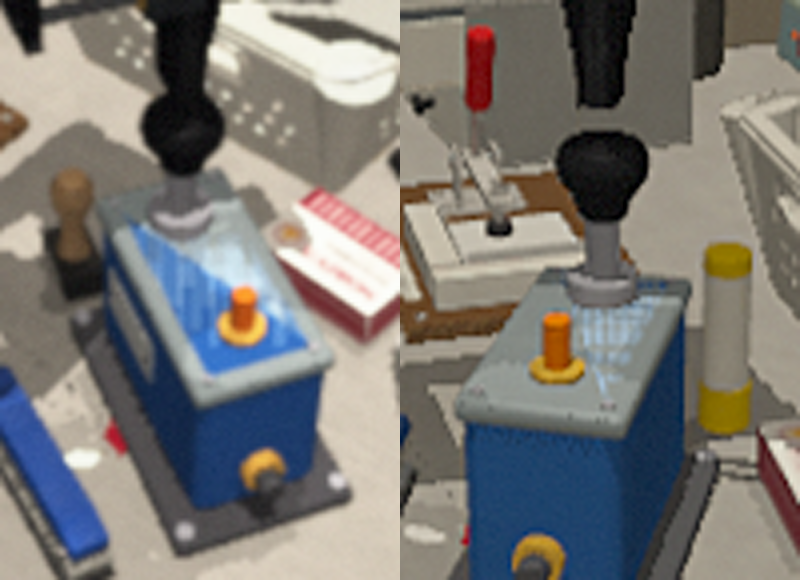

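Emit:
{"api": "move_arm", "payload": {
  "plan": [
    [0,0,-0.4,0,0,0],
    [0,0,0,0,0,0],
    [0,0,-0.2,0,0,0],
    [0,0,0,0,0,0],
    [0,0,0,0,0,0]
  ]
}}

```text
t: 4.52
tcp_pos: [0.5969, 0.091, 0.1551]
eef_rot: [0.874, 0.486, -0.0, -0.0]
ft_force: [-0.2, -0.4, 0.7]
opening: 0.003
```

Emit:
{"api": "move_arm", "payload": {
  "plan": [
    [0,0,-0.2,0,0,0],
    [0,0,0,0,0,0],
    [0,0,0,0,0,0]
  ]
}}

```text
t: 4.77
tcp_pos: [0.5972, 0.0911, 0.1515]
eef_rot: [0.874, 0.486, 0.0, 0.0]
ft_force: [-0.1, -0.6, -0.3]
opening: 0.002
```

Emit:
{"api": "move_arm", "payload": {
  "plan": [
    [0,0,-0.1,0,0,0],
    [0,0,0,0,0,0],
    [0,0,0,0,0,0]
  ]
}}

```text
t: 5.02
tcp_pos: [0.5973, 0.091, 0.1507]
eef_rot: [0.874, 0.486, 0.0, 0.0]
ft_force: [-3.0, -0.5, 7.0]
opening: 0.004
```

Emit:
{"api": "move_arm", "payload": {
  "plan": [
    [0,0,-0.5,0,0,0],
    [0,0,-0.5,0,0,0],
    [0,0,0,0,0,0],
    [0,0,0,0,0,0]
  ]
}}

```text
t: 5.35
tcp_pos: [0.5984, 0.0911, 0.1319]
eef_rot: [0.874, 0.486, 0.001, 0.001]
ft_force: [-2.1, -0.7, 10.1]
opening: 0.001
```

```bash
python3 snap.py 5
```

```text
5.35 [0.59843999 0.09112954 0.13194249] [-2.05508717 -0.70814805 10.13892622]
```

View pics/p5.png

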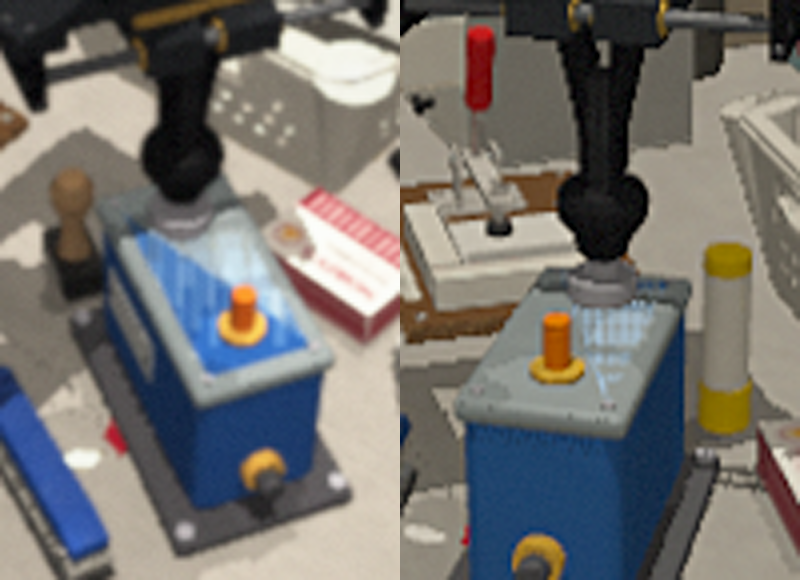

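Emit:
{"api": "move_arm", "payload": {
  "plan": [
    [0,0,0.5,0,0,0],
    [0,0,0.5,0,0,0],
    [0,0,0.5,0,0,0],
    [0,0,0.1,0,0,0],
    [0,0,0,0,0,0],
    [0,0,0,0,0,0],
    [0,0,0,0,0,0]
  ]
}}

```text
t: 6.03
tcp_pos: [0.5965, 0.091, 0.1606]
eef_rot: [0.874, 0.486, -0.001, -0.0]
ft_force: [-0.8, -0.1, -0.7]
opening: 0.005
```

```bash
python3 snap.py 6
```

```text
6.0333 [0.59654606 0.09103811 0.16059381] [-0.79608913 -0.09729813 -0.69516894]
```

View pics/p6.png

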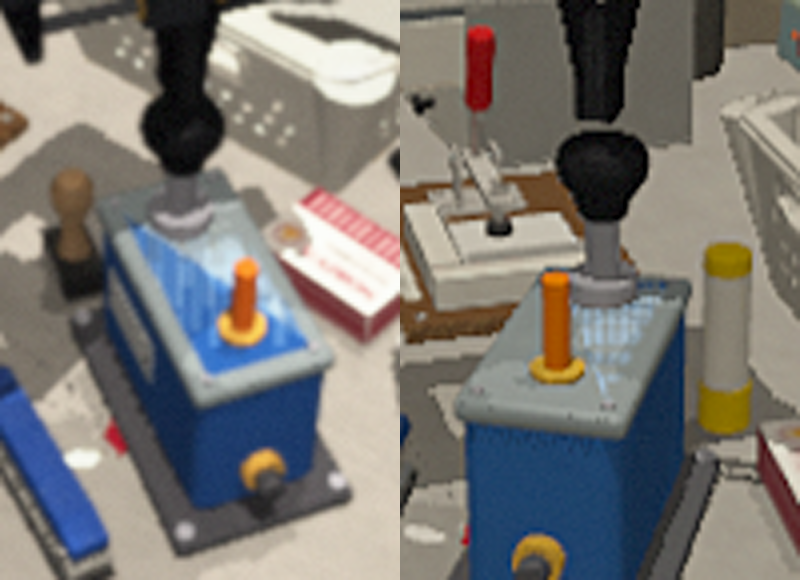

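Emit:
{"api": "move_arm", "payload": {
  "plan": [
    [0,0,-0.5,0,0,0],
    [0,0,-0.5,0,0,0],
    [0,0,-0.5,0,0,0],
    [0,0,0,0,0,0],
    [0,0,0,0,0,0],
    [0,0,0.5,0,0,0],
    [0,0,0.5,0,0,0],
    [0,0,0.5,0,0,0],
    [0,0,0,0,0,0],
    [0,0,0,0,0,0],
    [0,0,0,0,0,0]
  ]
}}

```text
t: 7.05
tcp_pos: [0.5965, 0.0911, 0.1605]
eef_rot: [0.874, 0.486, -0.001, -0.0]
ft_force: [0.1, 0.1, -0.8]
opening: 0.005
```

```bash
python3 snap.py 7
```

```text
7.05 [0.59650685 0.09105531 0.16048617] [ 0.05908933  0.06273005 -0.75108067]
```

View pics/p7.png

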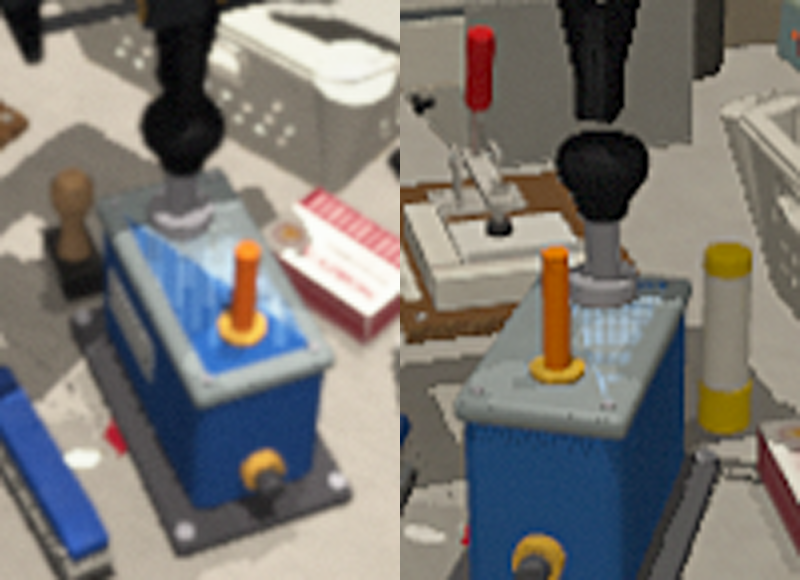

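Emit:
{"api": "move_arm", "payload": {
  "plan": [
    [0,0,-0.5,0,0,0],
    [0,0,-0.5,0,0,0],
    [0,0,-0.5,0,0,0],
    [0,0,0,0,0,0],
    [0,0,0,0,0,0],
    [0,0,0.5,0,0,0],
    [0,0,0.5,0,0,0],
    [0,0,0.5,0,0,0],
    [0,0,0,0,0,0],
    [0,0,0,0,0,0],
    [0,0,0,0,0,0]
  ]
}}

```text
t: 8.07
tcp_pos: [0.5965, 0.091, 0.1605]
eef_rot: [0.874, 0.486, -0.001, -0.0]
ft_force: [-0.4, 0.0, 0.1]
opening: 0.004
```

```bash
python3 snap.py 8
```

```text
8.0667 [0.59652691 0.09102375 0.16048985] [-0.38362673  0.04118634  0.09628095]
```

View pics/p8.png

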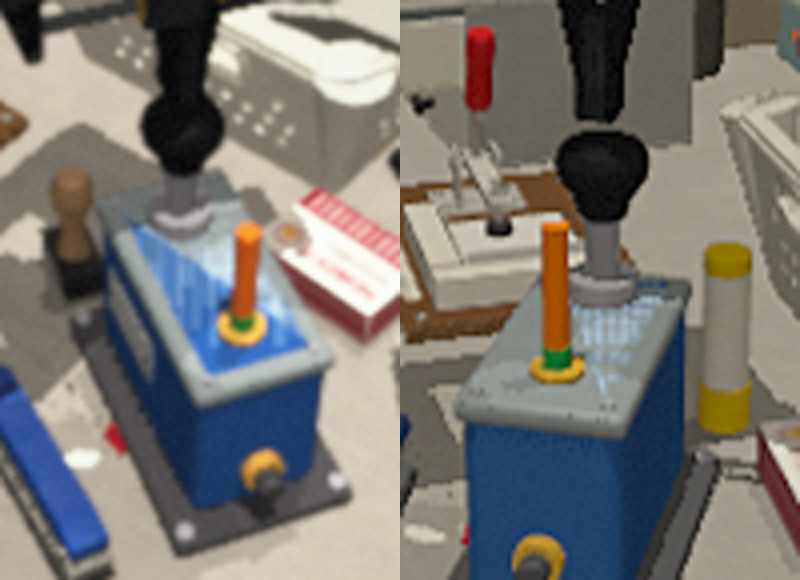

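Run:
```python
from h import *; import pickle
c=lambda a,b:[(280+a[0]/4,155+a[1]/4),(267+b[0]/4,145+b[1]/4)]
for k,a,b in [(3,(244,289),(158,316)),(6,(246,262),(157,275)),(7,(247,244),(156,251)),(8,(248,227),(156,224))]:
    f=pickle.load(open(f"f{k}.pkl","rb")); fs=[f["scene"],f["side"]]
    print(k,tri(fs,c(a,b)))
```

```text
3 (array([0.55516431, 0.02117107, 0.13869171]), [[0.0, -0.0], [-0.0, 0.0]])
6 (array([0.55498273, 0.02103168, 0.15770472]), [[-0.0, 0.0], [0.0, -0.0]])
7 (array([0.5551574 , 0.02151032, 0.16871175]), [[-0.1, 0.3], [0.2, -0.2]])
8 (array([0.55508665, 0.02142587, 0.18063841]), [[-0.1, 0.2], [0.1, -0.1]])
```

Emit:
{"api": "move_arm", "payload": {
  "plan": [
    [0,0,-0.5,0,0,0],
    [0,0,-0.5,0,0,0],
    [0,0,-0.5,0,0,0],
    [0,0,0,0,0,0],
    [0,0,0,0,0,0],
    [0,0,0.5,0,0,0],
    [0,0,0.5,0,0,0],
    [0,0,0.5,0,0,0],
    [0,0,0,0,0,0],
    [0,0,0,0,0,0],
    [0,0,0,0,0,0]
  ]
}}

```text
t: 9.08
tcp_pos: [0.5963, 0.091, 0.1599]
eef_rot: [0.874, 0.486, -0.001, -0.0]
ft_force: [0.1, -0.5, -0.6]
opening: 0.006
```

Emit:
{"api": "move_arm", "payload": {
  "plan": [
    [0,0,0.5,0,0,0],
    [0,0,1,0,0,0],
    [0,0,1,0,0,0],
    [0,0,1,0,0,0],
    [0,0,1,0,0,0],
    [0,0,0.5,0,0,0],
    [0,0,0,0,0,0],
    [0,0,0,0,0,0],
    [0,0,0,0,0,0],
    [0,0,0,0,0,0]
  ]
}}

```text
t: 9.92
tcp_pos: [0.5962, 0.091, 0.2594]
eef_rot: [0.874, 0.486, -0.001, -0.001]
ft_force: [-0.5, 0.1, 0.0]
opening: 0.007
```

```bash
python3 snap.py 9
python3 - <<'E'
import pickle,cv2,numpy as np
a=pickle.load(open("f0.pkl","rb"));b=pickle.load(open("f9.pkl","rb"))
g=lambda d,n:d[n]["img"][150:310,230:430,::-1]
i=np.vstack([np.hstack([g(a,n),g(b,n)]) for n in ["scene"]]+[np.hstack([g(a,"side"),g(b,"side")])])
cv2.imwrite("pics/cmp9.png",cv2.resize(i,None,fx=1.85,fy=1.85,interpolation=cv2.INTER_CUBIC))
E
```

```text
9.9167 [0.59616651 0.09099744 0.25935089] [-0.49832899  0.11744972  0.01533185]
```

View pics/p9.png

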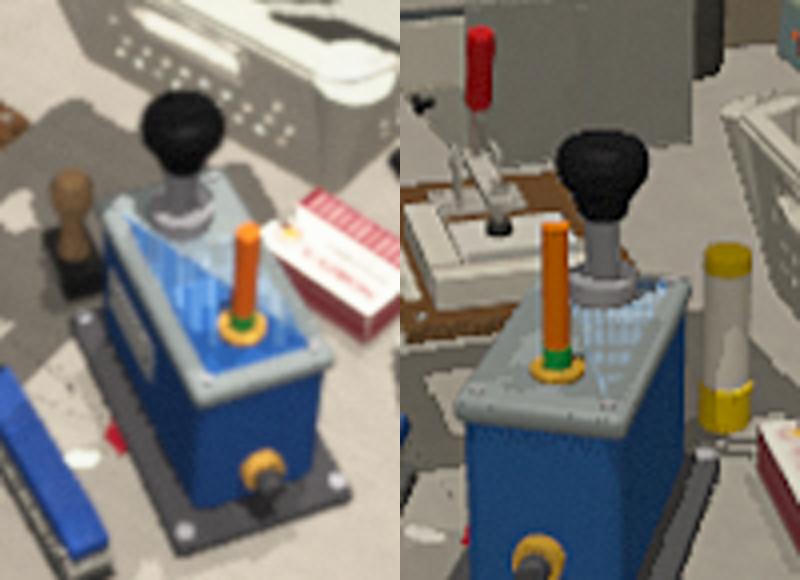

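View pics/cmp9.png

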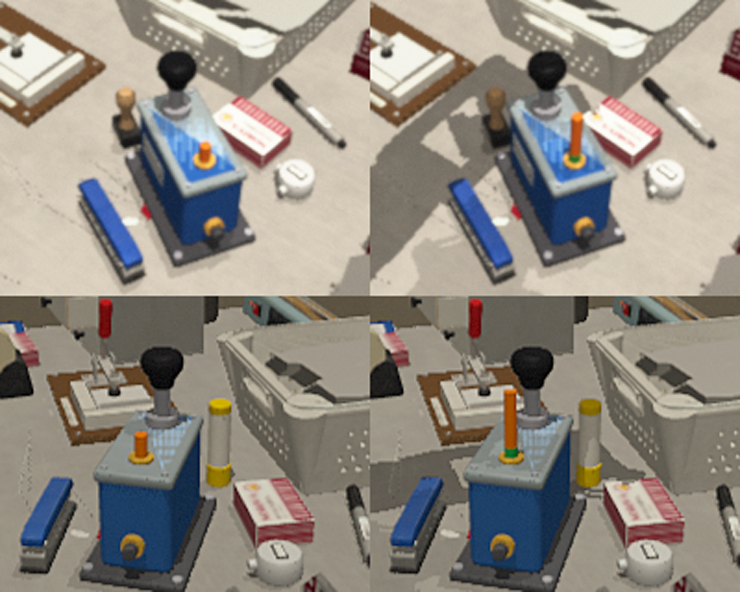

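The extra stroke left the pin at the same pixel (side crop y≈224), so it is fully out, and the green band shows. The knob is back at its original height, the hand is well above it, and nothing around the pump has moved.

```bash
python3 -c "
from rig import env
print(env.finish_job())"
```

```text
the job is handed in; nothing more can be done
None
```

The pump is charged and the job is handed in. With the fingers shut, I pressed the palm knob in four full strokes of about 19–20 mm, letting it spring right up each time. Robot time was about 10 s of the 48 s allowed.

**Last checks**
- **Pin:** after the third stroke the tip measured 0.181 m above the table, the height given for fully out, and the green band showed. The fourth stroke did not raise it further.
- **Knob and hand:** the knob is back at its starting height. The hand was about 10 cm above it, and the force reading was about 0.
- **Things round the pump:** comparing pictures from before and after shows nothing shifted.

**Disagreements**
- **Finger height:** the reported TCP height was about 35 mm lower than where both cameras showed the fingertips. I judged contact by the force reading and the pictures instead: touch came at a reported z of about 0.151 m, with the knob top at 0.190 m.
- **First rise of the pin:** the first stroke seemed to lift the pin about 19 mm, more than the stated 12 mm per tooth. I did not find out why; the next two strokes gave 11–12 mm each.

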